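Push a valve under the spring flap into the leak-test bay

ROBOT

A 6-joint arm with a two-finger parallel gripper is mounted at the origin on the work surface. World frame = base frame: x ahead of the robot, y to its left, z up, the work surface at z = 0. Lengths are in m, angles in rad, forces in N, time in s.
With the tool pointing down it reaches from about 0.275 to 0.825 m from the base axis. Payload 4.9 kg.
Tool frame: the origin (TCP) lies midway between the tips of the shut fingers; the grasp point (between the pads) lies 19 mm behind it (bot.grip_depth is the distance from the TCP to the grasp point, in m); y points along the fingers, x is the direction in which the jaws open and shut, and the axes are right-handed (so a half turn about y gives the same grasp; the last joint's range is limited). The gripper opens to 85 mm and grips with 20 to 120 N. Pads are 22 mm wide; open, the fingers measure 114 mm over their backs; the gripper's body (76 mm by 85 mm) begins 54 mm behind the grasp point. The pads swing forward as they close: fully open they stand 13 mm farther back than shut.
Start: joints at [-1.391, 0.326, -0.193, 1.052, 0, 1.437], TCP at [0.17, -0.523, 0.231] pointing down, gripper open.
Joint ranges: [-2.65, 2.65], [-0.97, 1.79], [-1.3, 1.35], [-1.93, 2.1], [-1.47, 1.37], [-3.14, 3.14]. Speed limits (rad/s): [2.57, 2.57, 3.14, 3.14, 3.14, 3.14].

INTERFACE

Orientations are given as a unit quaternion [w, x, y, z].
In Python, from cell import bot gives the robot as it stands. Calls block until the motion is done:
- bot.move_pose(position, orientation): joint-space move of the TCP to a pose.
- bot.move_linear(position, speed=0.15, rotation=None, until_force=None): straight line of the TCP; rotation=None keeps the orientation; speed is the mean speed in m/s. With until_force (N) it stops when the force on the tool has changed by that much, and returns True; else False.
- bot.goto_joints(angles): joint-space move.
- bot.set_gripper(opening, grasp_force=None): opening from 0.0 (shut) to 1.0 (fully open); grasp_force is the grip in N (None keeps the last); returns when the fingers have stopped.
- bot.wait(seconds).
- bot.solve_ik(position, orientation): joint angles nearest the present ones, or None.
- bot.camera(name): name is "scene" or "top" or "wrist"; returns the picture (384x512x3 uint8, red, green, blue); there is no depth.
- bot.calibration(name): a dict with "mtx" (3x3 intrinsics, pixels), "extrinsics" (4x4, takes a point from world to camera coordinates); the wrist camera has in their place "hand_eye" (4x4, takes a point from camera to tool coordinates, whose origin is the TCP and whose axes are the tool frame's). Camera axes: x right, y down, z forward; pixel columns grow to the right and rows downward; lengths in m; the calibration is good to about 2 mm. A picture is of the moment at which its call begins: read the wrist's pose just before it. calibration takes no time and is no camera call.
A pose or a line that the arm cannot do raises bot.PlanningError and nothing moves.
- bot.close_job(): hands the job in, once; it reports no verdict.
Trained networks look in the newest picture that a camera, given by its name, has taken for a name from the list of things; names that differ only in an ending like _2 or _b are one class to them, and where a whole thing is asked for, a point or a joint stands for the part that bears it (a point fixed in the world has none). Each returns a list of dicts, best first, with "confidence" (0 to 1); they miss things now and then, are a little off and sometimes report something else, mostly with a low value. They report only what shows in the picture. A call takes as long as a camera call. They do not tell look-alikes from the thing itself.
- bot.search_frame(camera, thing): "bbox" ([left, top, width, height] in pixels, round what is visible of it).
Readings, each from a call of its own:
- bot.read_clock(): time.
- bot.read_joint_positions(): joint angles.
- bot.read_joint_vel(): joint speeds.
- bot.read_joint_efforts(): joint torques, N m.
- bot.read_position(): TCP position.
- bot.read_tool_rot(): TCP orientation.
- bot.read_ft_force(): force on the tool from outside, world axes, zero at the start.
- bot.read_moment(): the same for the moment, N m.
- bot.read_gripper_width(): opening from 0.0 (shut) to 1.0 (fully open).
Only numpy, scipy, OpenCV 4.12 (cv2) and the standard library are available. Lean on these libraries where they do the work, as an engineer would, in place of code of your own. Each camera call takes 0.05 s, during which the arm holds its last target.

TASK

Load the brass valve into the leak-test bay without grasping or lifting anything: press down on the flap's lift bar with one fingertip to swing the spring flap open, and while that fingertip keeps holding it open, push the valve along its lane with the other fingertip, on the nut at the end of its stub, under the flap and fully home against the stop. Then let the bar go so that the flap closes over the stub, and leave everything else where it is.

Things in the scene. Friction and masses are not known exactly. Their poses are not given: they have to be found in the camera images.
- bay: Leak-test bay fixed to the table: dark steel deck, 8 mm thick, x -225 to +90, y -145 to +185 mm; all sizes here are in its frame. Origin: table level, under the bay's mouth, on the lane's centre line; x along the lane into the bay, y left, z up. Lane 50 mm wide between guides 5 thick, 14 high (x -165 to 0). Bay x 0 to 68. A regulator block 80 high stands at x 62, y -105.
- stop (a point): Centre of the bay's stop face, bay x = 68 mm, 28 mm above the table. The cheeks beside the bay stand 28 mm (left) and 56 mm (right) above the deck.
- flap (a joint): Angle (rad) of the spring-closed flap: 0 closed, limit 0.95. Over the bay it is a clear-topped hood (bay x 0 to 68) with a grey front plate (x 0 to 4, y -27 to +3) that, closed, hangs to 42 mm above the table: it stops the valve's body, not its stub. From 0.5 rad the body passes under. At 0.7 the hood's top is 110 mm above the table. The spring shuts it when let go.
- hinge (a point): Point of the flap's hinge line at the mouth: bay x 0, y +33, 40 mm above the table; the line runs along bay x. The lane side of the flap swings up when the lift bar on the other (+y) side is pressed down.
- bar_end (a point): Near end of the flap's lift bar, centre of its top face; moves with it. Flat aluminium bar 26 mm wide, 5 thick, parallel to the lane, bay x -199 to +57, centre line 41 mm from the hinge line. Closed: y 72, z 51 mm, sloping up outward 0.28 rad; at 0.7 rad open: y 70, z 23. Pressing down gives 0.025 rad per mm, takes 3 to 7 N; fingertips slide along it.
- valve: Brass valve with copper stub, 0.35 to 0.7 kg, loose in the lane (3 mm play each side). Origin: underside centre of its body, on the deck; x points into the bay. Body 60 (x) x 44 x 46 (z) mm. Behind it a stub 20 mm across, then an end nut. At the start the body's front is 12 to 42 mm short of the mouth; fully home it meets the stop, origin at bay x +38, stub and nut sticking out under the closed flap.
- nut (a point): Centre of the flat rear face of the valve's square end nut, the face to push on: 96 mm behind the valve's origin, 20 mm above the deck; nut 12 (x) x 30 (y) x 30 (z) mm, from 5 to 35 mm above the deck. Home, it is at bay x -58 mm.
- coupling: Bystander, to be left alone: copper pipe coupling standing upright (32 mm across, 40 high) on the deck right of the lane. Origin: centre of its underside.
- flux_jar: Bystander, to be left alone: small grey jar with white cap (44 mm across, 45 high) on the deck right of the lane. Origin: centre of its underside.
- tape_roll: Bystander, to be left alone: white tape roll lying flat (64 mm across, 19 high) on the deck, left of the lift bar. Origin: centre of its underside.
- wrench: Bystander, to be left alone: wrench lying on the table. Origin: centre of its underside; x along its length.
- canister: Bystander, to be left alone: grey gas canister (74 mm across, 170 high) standing on the table. Origin: centre of its underside.
- tee: Bystander, to be left alone: small copper tee lying on the table. Origin: centre of its underside; x along its length.
- pipe_stub: Bystander, to be left alone: copper pipe stub (22 mm across, 160 long) lying on the table. Origin: centre of its underside; x along its length.
There are look-alikes about, which are no part of the job. Of the things shaped like the valve, the brass one is meant.

How it is judged:
By the outcome, as a careful person would: the job done as asked, in the order asked, and still so for the second after the job is handed in, with the robot touching nothing.
It also fails if it takes over 42 s, if anything falls off the work surface, if the arm or the gripper's body presses on something with over 40 N, if the wrist force passes 120 N, or if a joint passes its speed limit or range.

## Working session

There is one attempt and no reset: what is moved stays moved. The work goes in short steps, each a Python script; the robot and the scene stay as the last script left them, time stands still between calls to the robot, and variables do not carry over. Pictures are saved under pics/ and viewed, and the job is handed in when it is done.

```bash
ls; mkdir -p pics; python3 - <<'E'
from cell import bot
import cv2,numpy as np
np.set_printoptions(precision=4,suppress=True)
for n in ("scene","top"):
    im=bot.camera(n); cv2.imwrite(f"pics/{n}0.png",im[:,:,::-1])
    c=bot.calibration(n); print(n,c["mtx"],c["extrinsics"])
    for t in ["bay","stop","flap","hinge","bar_end","valve","nut","coupling","flux_jar","tape_roll","canister"]:
        try: print(t,[(d["bbox"],round(d["confidence"],2)) for d in bot.search_frame(n,t)][:4])
        except Exception as e: print(t,e)
print(bot.calibration("wrist"),bot.read_clock(),bot.read_tool_rot())
E
```

```text
pics
scene [[346.8893   0.     261.5961]
 [  0.     346.8893 194.1906]
 [  0.       0.       1.    ]] [[-0.4036  0.9149  0.0006  0.2388]
 [ 0.6171  0.2727 -0.7381 -0.2822]
 [-0.6755 -0.2975 -0.6747  1.3087]
 [ 0.      0.      0.      1.    ]]
bay [([158.4, 166.4, 152.6, 104.9], 0.71), ([410.3, 293.9, 32.9, 36.9], 0.7), ([191.0, 192.1, 18.8, 20.7], 0.37)]
stop [([159.8, 166.2, 151.4, 104.0], 0.85)]
flap [([201.2, 171.8, 73.7, 69.4], 0.73)]
hinge [([159.7, 167.4, 150.9, 104.8], 0.61)]
bar_end [([197.1, 168.9, 80.1, 74.5], 0.92)]
valve [([315.9, 233.0, 53.9, 34.2], 0.94), ([338.3, 175.2, 45.3, 30.6], 0.67), ([220.3, 180.2, 24.6, 31.8], 0.57), ([197.8, 170.8, 78.1, 73.2], 0.46)]
nut [([215.5, 179.2, 32.0, 37.7], 0.9), ([336.8, 171.8, 47.6, 32.0], 0.64), ([316.6, 234.2, 51.2, 35.6], 0.63)]
coupling [([197.5, 172.6, 11.4, 19.3], 0.49)]
flux_jar [([192.4, 191.2, 16.1, 21.3], 0.7)]
tape_roll [([278.4, 194.0, 19.5, 25.2], 0.71)]
canister [([157.6, 110.6, 32.9, 56.7], 0.8), ([277.2, 194.7, 22.0, 25.8], 0.66)]
top [[380.204    0.     252.2121]
 [  0.     380.204  196.0548]
 [  0.       0.      
[... 509 characters left out ...]
], 0.56)]
nut [([179.2, 232.1, 28.0, 39.3], 0.92), ([179.6, 165.0, 29.8, 36.6], 0.63), ([229.5, 202.3, 21.7, 13.7], 0.2)]
coupling [([314.1, 200.5, 12.4, 12.2], 0.54)]
flux_jar [([303.4, 179.0, 12.4, 14.4], 0.46)]
tape_roll [([231.8, 201.9, 20.6, 18.0], 0.7), ([131.3, 155.5, 18.7, 17.7], 0.68)]
canister [([351.0, 216.6, 38.2, 23.6], 0.81)]
{'mtx': array([[302.9774,   0.    , 254.503 ],
       [  0.    , 302.9774, 193.7294],
       [  0.    ,   0.    ,   1.    ]]), 'hand_eye': array([[ 1.    ,  0.0005, -0.0008,  0.0014],
       [ 0.0009, -0.2653,  0.9642, -0.1432],
       [ 0.0002, -0.9642, -0.2653,  0.0679],
       [ 0.    ,  0.    ,  0.    ,  1.    ]])} 1.2 [-0.572   0.572  -0.4157  0.4157]
```

```bash
python3 - <<'E'
import cv2
a=cv2.imread("pics/top0.png"); cv2.imwrite("pics/top0c.png",cv2.resize(a[130:260,190:350],(800,650))[:600])
a=cv2.imread("pics/scene0.png"); cv2.imwrite("pics/scene0c.png",cv2.resize(a[140:290,150:350],(800,600),interpolation=cv2.INTER_CUBIC))
E
```

```text
(no output)
```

View pics/top0.png

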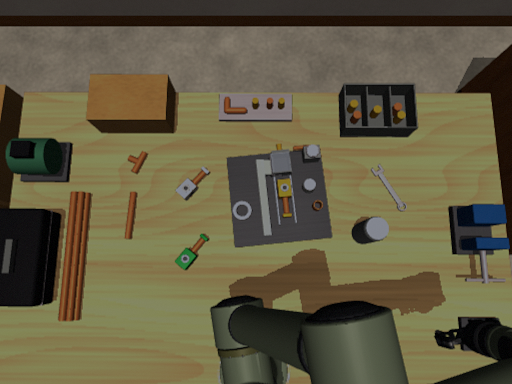

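View pics/top0c.png

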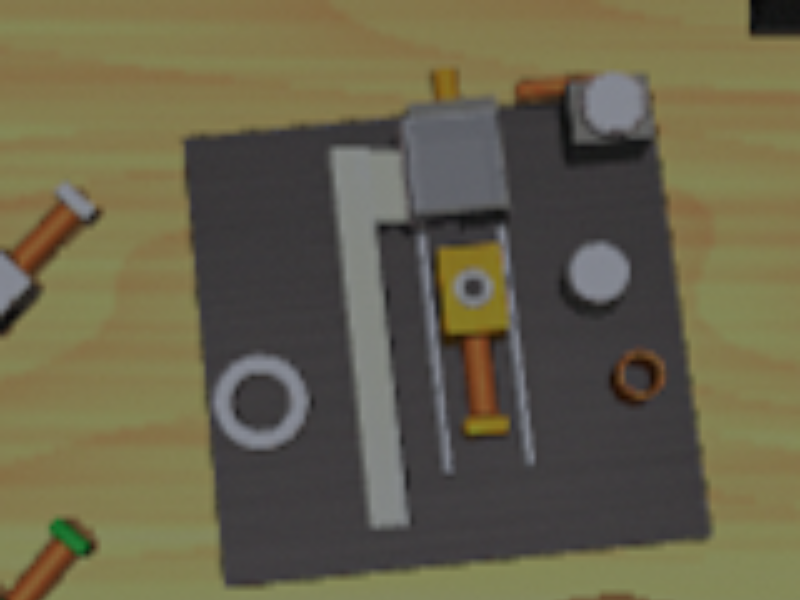

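View pics/scene0c.png

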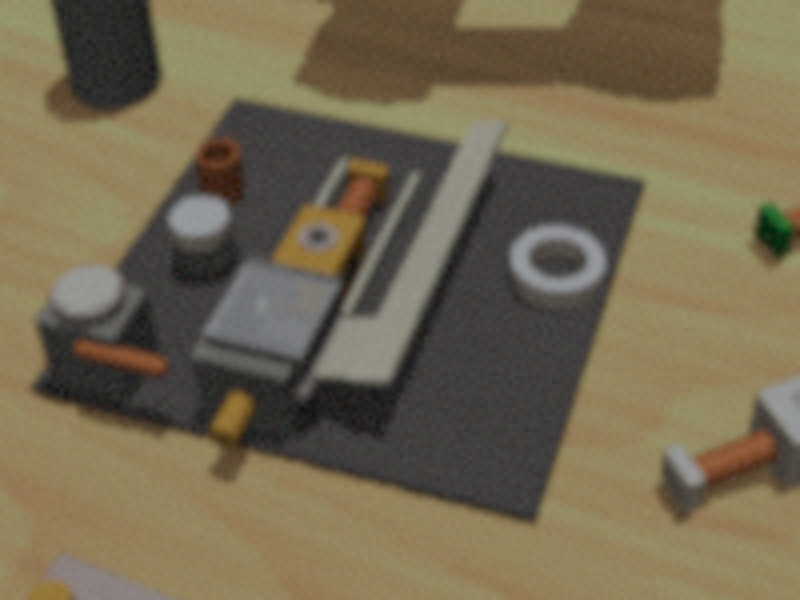

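View pics/scene0.png

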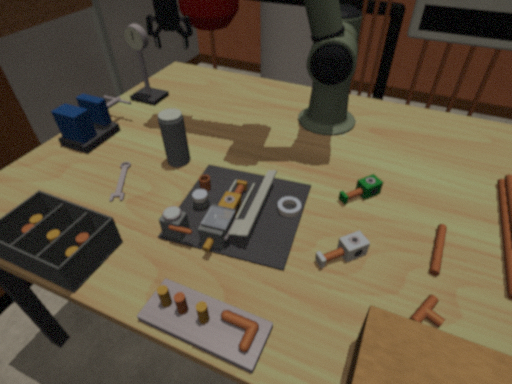

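```bash
cat > h.py <<'E'
import numpy as np,cv2
from scipy.optimize import least_squares
from scipy.spatial.transform import Rotation as R
np.set_printoptions(precision=4,suppress=True)
def proj(P,K,E):
    P=np.atleast_2d(P); c=P@E[:3,:3].T+E[:3,3]; p=c@K.T; return p[:,:2]/p[:,2:]
def b2w(P,b):
    P=np.atleast_2d(P).astype(float); c,s=np.cos(b[2]),np.sin(b[2])
    return np.c_[c*P[:,0]-s*P[:,1]+b[0], s*P[:,0]+c*P[:,1]+b[1], P[:,2]]
def wxyz(M): q=R.from_matrix(M).as_quat(); return [q[3],q[0],q[1],q[2]]
def mat(q): return R.from_quat([q[1],q[2],q[3],q[0]]).as_matrix()
def toolrot(yaw,sgn=1):
    # tool y down; tool x along sgn*bay y
    y=np.array([0,0,-1.]); x=sgn*np.array([-np.sin(yaw),np.cos(yaw),0]); return np.c_[x,y,np.cross(x,y)]
def wristE(pos,q,he):
    T=np.eye(4);T[:3,:3]=mat(q);T[:3,3]=pos
    return np.linalg.inv(T@he)
E
python3 - <<'E'
from h import *
from cell import bot
c=bot.calibration("top"); K,E=c["mtx"],c["extrinsics"]
o=np.array([190,130])
px=np.array([[185,138],[228,585],[710,535],[448,472],[530,463],[389,527]])/np.array([5,5])+o
P=np.array([[90,185,8],[-225,185,8],[-225,-145,8],[-165,27.5,20],[-165,-27.5,20],[-199,72,51]])/1000
f=lambda b:(proj(b2w(P,b),K,E)-px).ravel()
r=least_squares(f,[.55,0,0]);b=r.x;print(b,r.fun.reshape(-1,2))
for s in (1,-1):
    M=toolrot(b[2],s); print(s, M[:,2])
    for x in(-.19,-.075):
        p=b2w([x,.035,.03],b)[0]; print(p,bot.solve_ik(p,wxyz(M)))
print(mat(bot.read_tool_rot()))
E
```

```text
[ 0.6301 -0.0946  0.1081] [[-0.4763 -0.4283]
 [-0.7426  0.3435]
 [ 0.7525  0.2588]
 [ 0.1865 -0.0219]
 [ 0.1079  0.1024]
 [ 0.1442 -0.3276]]
1 [-0.9942 -0.1079 -0.    ]
[ 0.4374 -0.0803  0.03  ] [-0.3478  0.3969 -0.7118  0.4622  0.     -0.4559]
[ 0.5518 -0.0679  0.03  ] [-0.2552  0.5503 -0.4209  0.5996  0.     -0.3633]
-1 [0.9942 0.1079 0.    ]
[ 0.4374 -0.0803  0.03  ] [-0.3478  0.3969 -0.7118  0.4622  0.      2.6857]
[ 0.5518 -0.0679  0.03  ] [-0.2552  0.5503 -0.4209  0.5996  0.      2.7783]
[[ 0.3087 -0.      0.9512]
 [-0.9512  0.      0.3087]
 [-0.     -1.     -0.    ]]
```

```bash
cat >> h.py <<'E'
b0=[0.6301,-0.0946,0.1081]
E
python3 - <<'E'
from h import *
from cell import bot
M=toolrot(b0[2],1)
p=b2w([-.09,.035,.23],b0)[0]
bot.move_pose(p,wxyz(M)); bot.set_gripper(0.66)
pos,q=bot.read_position(),bot.read_tool_rot()
im=bot.camera("wrist"); cv2.imwrite("pics/w1.png",im[:,:,::-1])
np.savez("w1.npz",pos=pos,q=q); print(pos,q,bot.read_clock(),bot.read_gripper_width())
for t in ["valve","nut","bar_end","flap"]: print(t,[(d["bbox"],round(d["confidence"],2)) for d in bot.search_frame("wrist",t)][:3])
a=cv2.resize(im[:,:,::-1],(800,600),interpolation=cv2.INTER_CUBIC); cv2.imwrite("pics/w1b.png",a)
E
```

```text
[ 0.5368 -0.0698  0.23  ] [ 0.4724 -0.4724 -0.5261  0.5262] 3.7417 0.6602138158113655
valve [([466.1, 27.6, 45.9, 73.2], 0.94), ([204.2, 125.5, 42.5, 112.8], 0.89), ([415.4, 201.1, 96.6, 85.8], 0.63)]
nut [([461.3, 26.4, 50.7, 72.2], 0.7), ([416.9, 201.5, 94.8, 85.6], 0.69), ([200.0, 126.0, 46.5, 113.4], 0.62)]
bar_end [([193.9, 66.6, 114.7, 251.3], 0.67)]
flap [([198.7, 65.7, 112.8, 249.4], 0.85)]
```

View pics/w1b.png

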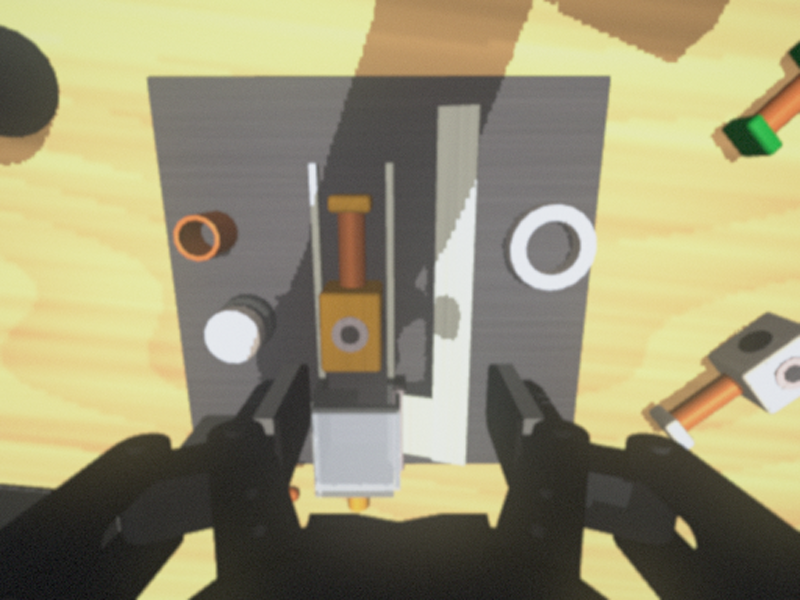

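```bash
python3 - <<'E'
import cv2,numpy as np
a=cv2.imread("pics/w1.png")
A=cv2.resize(a[40:240,90:400],(775,500),interpolation=cv2.INTER_CUBIC); cv2.imwrite("pics/w1z.png",A)  # 2.5x
A=cv2.resize(a[90:190,190:320],(780,600),interpolation=cv2.INTER_CUBIC); A=np.clip(A*1.5,0,255).astype(np.uint8);cv2.imwrite("pics/w1y.png",A) #6x
E
```

```text
(no output)
```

View pics/w1z.png

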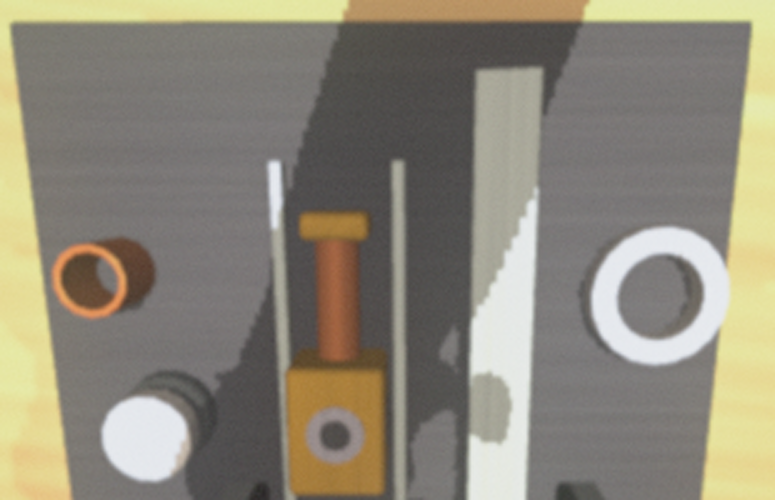

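View pics/w1y.png

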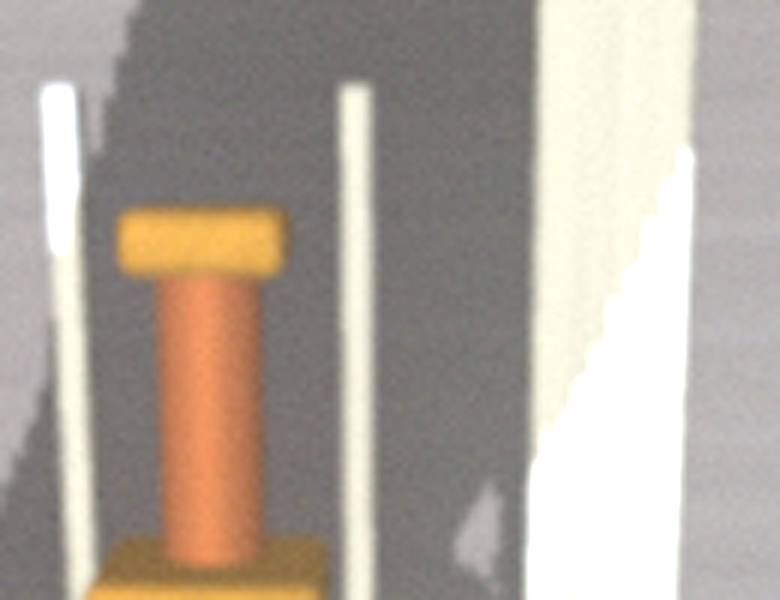

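```bash
python3 - <<'E'
from h import *
from cell import bot
c=bot.calibration("wrist"); K=c["mtx"]; w=np.load("w1.npz"); E=wristE(w["pos"],w["q"],c["hand_eye"])
ct=bot.calibration("top")
z=lambda u,v:(u/2.5+90-.3,v/2.5+40-.3); y=lambda u,v:(u/6+190-.4,v/6+90-.4)
px=np.array([z(12,24),z(750,23),y(58,85),y(355,83),z(509,68.5)])
P=np.array([[-225,-145,8],[-225,185,8],[-165,-27.5,22],[-165,27.5,22],[-199,72,51]])/1000
px2=np.array([[185,138],[228,585],[710,535],[448,472],[530,463],[389,527]])/5+[190,130]-.4
P2=np.array([[90,185,8],[-225,185,8],[-225,-145,8],[-165,27.5,22],[-165,-27.5,22],[-199,72,51]])/1000
fw=lambda b:(proj(b2w(P,b),K,E)-px).ravel()
ft=lambda b:(proj(b2w(P2,b),ct["mtx"],ct["extrinsics"])-px2).ravel()
for f in (fw,ft,lambda b:np.r_[fw(b),ft(b)]):
    r=least_squares(f,b0); print(r.x,r.fun.reshape(-1,2))
b=r.x
# nut rear-top edge corners
rp=np.array([y(119,208),y(286,208)])
g=lambda v:(proj(b2w(np.c_[[v[0],v[0]],[v[1]-.015,v[1]+.015],[.043,.043]],b),K,E)-rp).ravel()
s=least_squares(g,[-.15,0]); print("nut",s.x,s.fun)
E
```

```text
[ 0.6325 -0.0939  0.1096] [[-2.0092 -1.0328]
 [ 1.7533 -1.1443]
 [ 0.2099  0.7433]
 [ 0.1798  0.9879]
 [-0.115   0.8897]]
[ 0.6314 -0.0932  0.108 ] [[-0.458  -0.3828]
 [-0.7551  0.3559]
 [ 0.7229  0.2861]
 [ 0.2029 -0.0667]
 [ 0.1466  0.0575]
 [ 0.1141 -0.32  ]]
[ 0.6324 -0.0937  0.1097] [[-1.9226 -1.1124]
 [ 1.8627 -1.2592]
 [ 0.3079  0.6559]
 [ 0.2814  0.8949]
 [-0.0006  0.7768]
 [-0.3356 -0.5861]
 [-0.4699  0.1176]
 [ 0.9738 -0.1164]
 [ 0.4444 -0.3785]
 [ 0.3823 -0.2816]
 [ 0.3844 -0.6211]]
nut [-0.1443  0.0004] [-0.1944  0.0296  0.1944 -0.025 ]
```

```bash
cat >> h.py <<'E'
b=[0.6322,-0.0937,0.109]
M=toolrot(b[2],1)
def W(x,y,z): return b2w([x,y,z],b)[0]
E
python3 - <<'E'
from h import *
from cell import bot
bot.move_pose(W(-.182,.034,.12),wxyz(M))
f0=bot.read_ft_force(); print(f0)
print(bot.move_linear(W(-.182,.034,.035),speed=0.04,until_force=2.5), bot.read_position(), bot.read_ft_force()-f0,bot.read_clock())
im=bot.camera("scene"); cv2.imwrite("pics/s2.png",cv2.resize(im[110:290,120:360,::-1],(800,600),interpolation=cv2.INTER_CUBIC))
im=bot.camera("wrist"); cv2.imwrite("pics/w2.png",cv2.resize(im[:,:,::-1],(800,600),interpolation=cv2.INTER_CUBIC))
E
```

```text
[-0.0718 -0.0321  0.0952]
True [ 0.4475 -0.0793  0.0464] [-0.0514  0.3809  3.0716] 6.1833
```

View pics/s2.png

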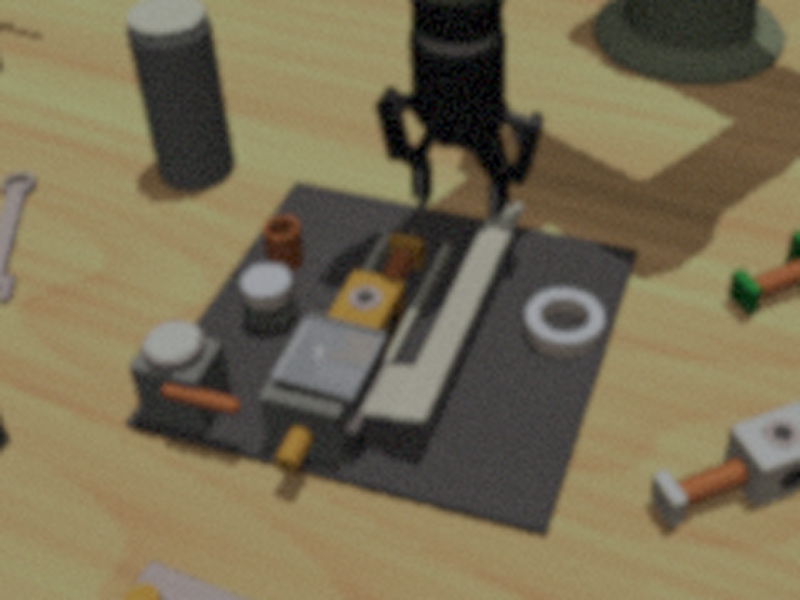

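View pics/w2.png

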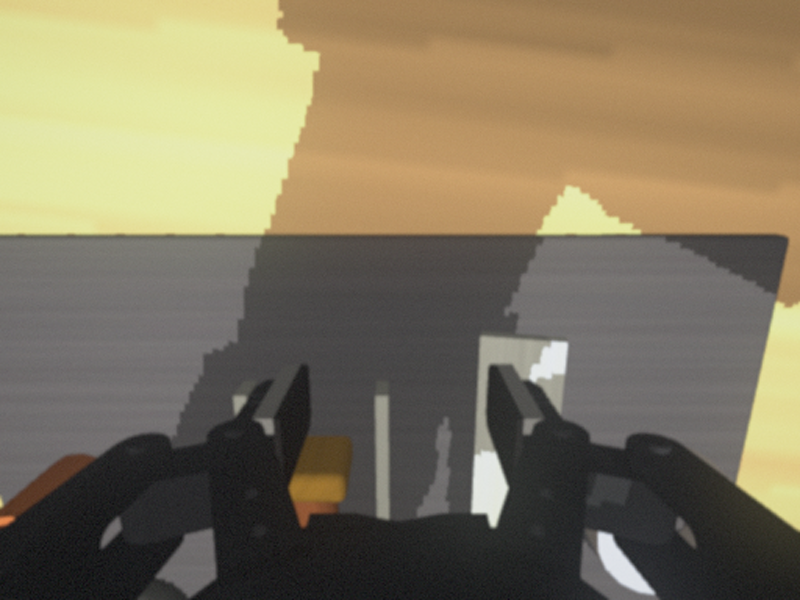

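```bash
python3 - <<'E'
from h import *
from cell import bot
print(bot.move_linear(W(-.182,.034,.0185),speed=0.05,until_force=20), bot.read_position(), bot.read_ft_force(),bot.read_clock())
im=bot.camera("scene"); cv2.imwrite("pics/s3.png",cv2.resize(im[110:290,120:360,::-1],(800,600),interpolation=cv2.INTER_CUBIC))
E
```

```text
False [ 0.4477 -0.0797  0.0187] [-0.0984  0.7856  7.7762] 6.9917
```

View pics/s3.png

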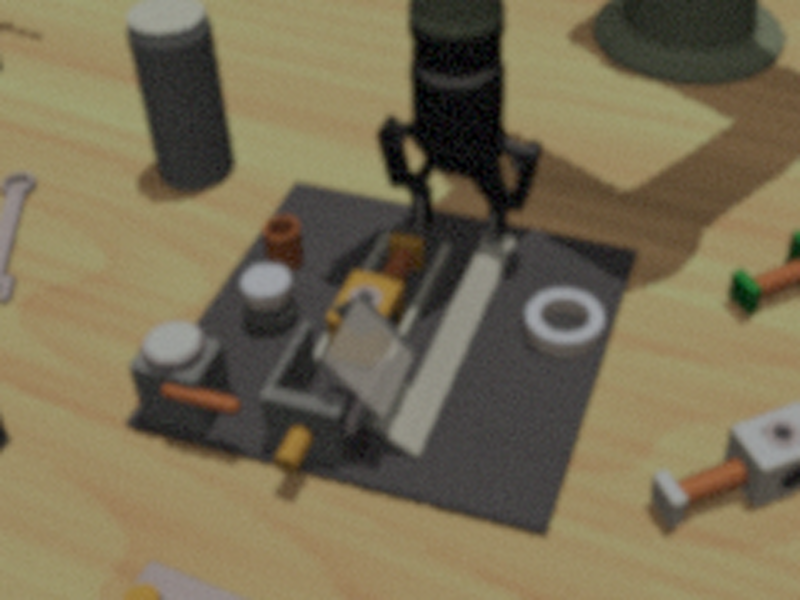

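```bash
python3 - <<'E'
from h import *
from cell import bot
def bx():
    p=bot.read_position(); c,s=np.cos(b[2]),np.sin(b[2]); d=p-np.array([b[0],b[1],0]); return np.array([c*d[0]+s*d[1],-s*d[0]+c*d[1],p[2]])
for x,v,F in((-.15,.05,14),(-.12,.04,14),(-.085,.04,14)):
    r=bot.move_linear(W(x,.034,.0185),speed=v,until_force=F); print(r,bx(),bot.read_ft_force(),bot.read_clock())
    if r: break
im=bot.camera("scene"); cv2.imwrite("pics/s4.png",cv2.resize(im[110:290,120:360,::-1],(800,600),interpolation=cv2.INTER_CUBIC))
E
```

```text
False [-0.1543  0.0359  0.0175] [-7.8717  2.1861  8.4063] 7.8333
False [-0.1255  0.0363  0.0172] [-9.4812  2.2295  8.2782] 8.7333
False [-0.0905  0.0362  0.0171] [-9.8941  2.7987  8.4714] 9.7583
```

View pics/s4.png

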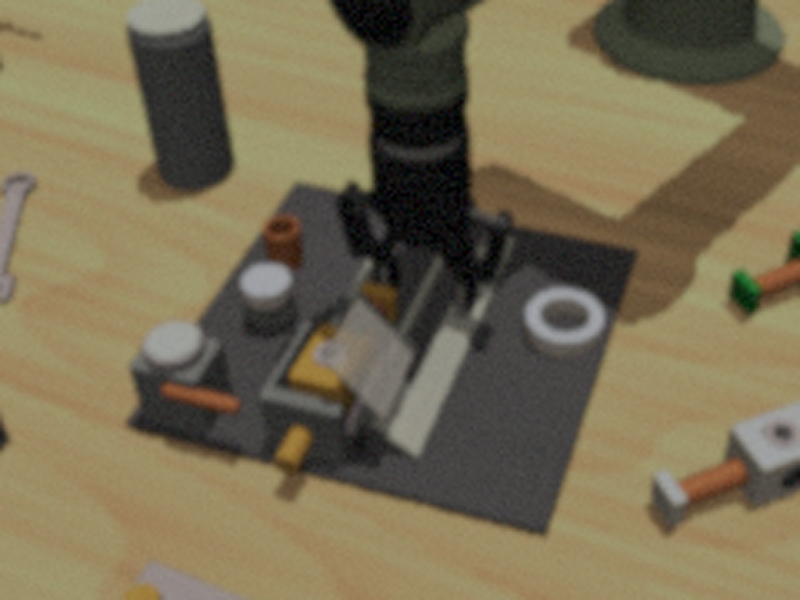

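```bash
python3 - <<'E'
from h import *
from cell import bot
def bx():
    p=bot.read_position(); c,s=np.cos(b[2]),np.sin(b[2]); d=p-np.array([b[0],b[1],0]); return np.array([c*d[0]+s*d[1],-s*d[0]+c*d[1],p[2]])
for x in (-.075,-.070,-.066,-.062,-.058,-.054,-.050):
    r=bot.move_linear(W(x,.033,.0185),speed=.03,until_force=12); print(x,r,bx(),bot.read_ft_force(),bot.read_clock())
    if r or bot.read_ft_force()[0]<-20: break
im=bot.camera("scene"); cv2.imwrite("pics/s5.png",cv2.resize(im[110:290,120:360,::-1],(800,600),interpolation=cv2.INTER_CUBIC))
E
```

```text
-0.075 False [-0.0802  0.0354  0.0171] [-8.8091  3.3694  9.2338] 10.2917
-0.07 False [-0.0753  0.0353  0.0172] [-9.6881  3.0104  8.27  ] 10.6083
-0.066 False [-0.0714  0.0353  0.0171] [-10.0101   3.7314   9.5532] 10.8917
-0.062 True [-0.0707  0.0355  0.0169] [-2.4231  0.664   7.115 ] 11.1
```

View pics/s5.png

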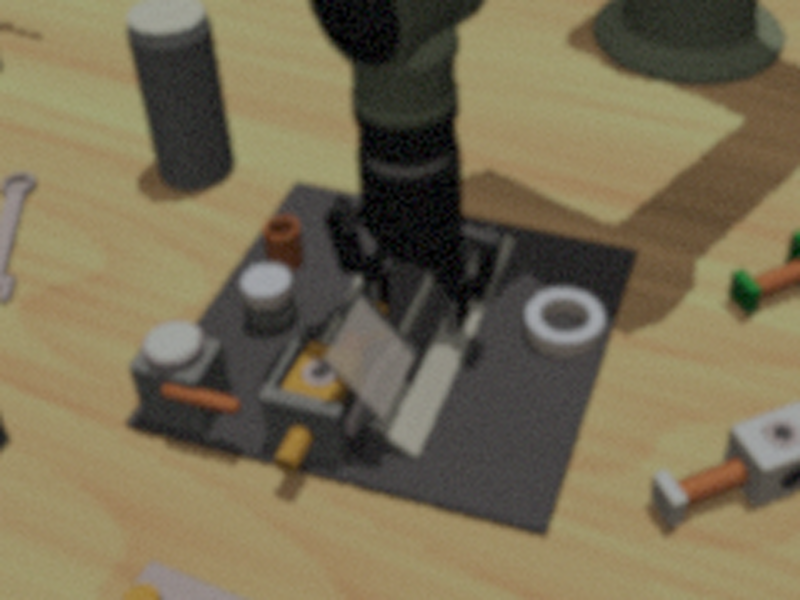

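```bash
python3 - <<'E'
from h import *
from cell import bot
def bx():
    p=bot.read_position(); c,s=np.cos(b[2]),np.sin(b[2]); d=p-np.array([b[0],b[1],0]); return np.array([c*d[0]+s*d[1],-s*d[0]+c*d[1],p[2]])
for x in (-.067,-.064,-.061,-.058):
    r=bot.move_linear(W(x,.033,.0185),speed=.02,until_force=25); print(x,r,bx(),bot.read_ft_force(),bot.read_clock())
    if r or bot.read_ft_force()[0]<-24: break
im=bot.camera("scene"); cv2.imwrite("pics/s6.png",cv2.resize(im[110:290,120:360,::-1],(800,600),interpolation=cv2.INTER_CUBIC))
im=bot.camera("top"); cv2.imwrite("pics/t6.png",cv2.resize(im[130:250,200:360,::-1],(800,600),interpolation=cv2.INTER_CUBIC))
im=bot.camera("wrist"); cv2.imwrite("pics/w6.png",cv2.resize(im[:,:,::-1],(800,600),interpolation=cv2.INTER_CUBIC))
E
```

```text
-0.067 False [-0.0707  0.0355  0.0173] [-6.2394  4.4907  6.5155] 11.525
-0.064 False [-0.0707  0.0355  0.0171] [-13.1461   3.7922  12.181 ] 11.825
-0.061 False [-0.0707  0.0355  0.0169] [-20.483    2.5848  16.9964] 12.125
-0.058 False [-0.0707  0.0354  0.0167] [-26.477    0.6735  22.5835] 12.425
```

View pics/s6.png

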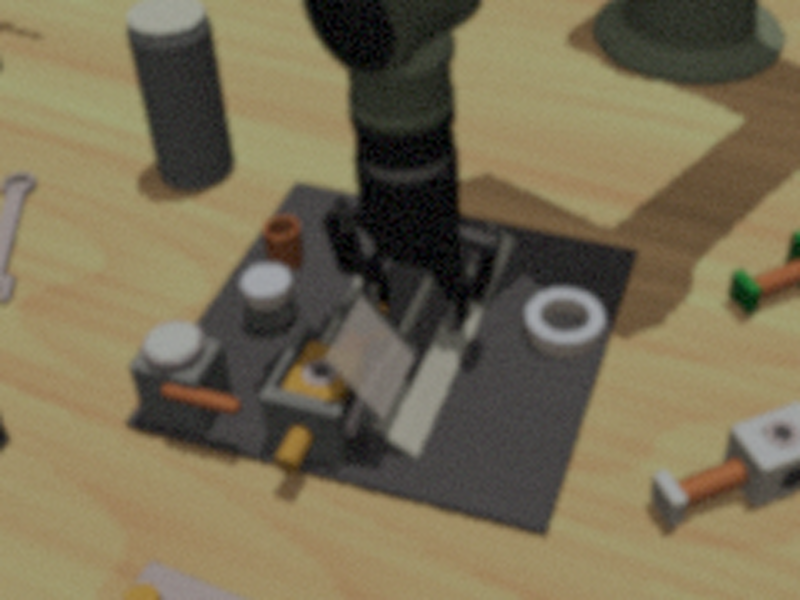

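View pics/t6.png

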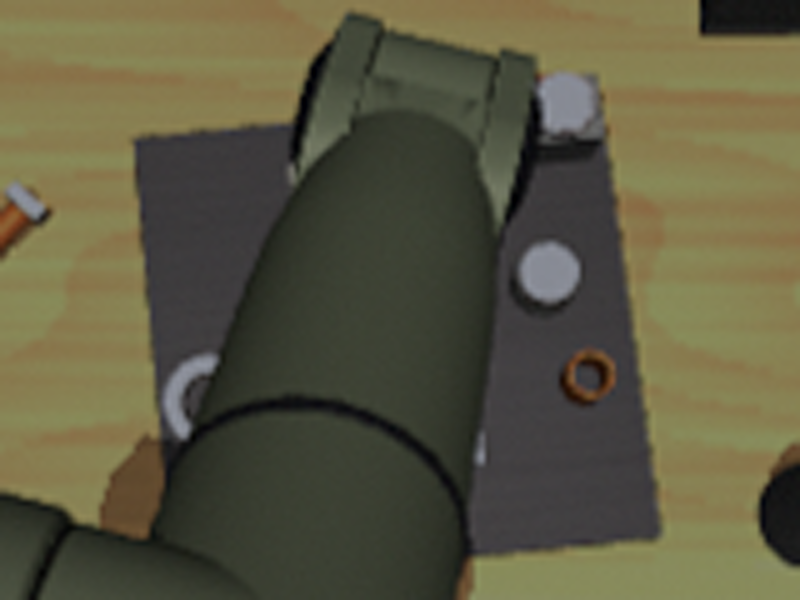

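View pics/w6.png

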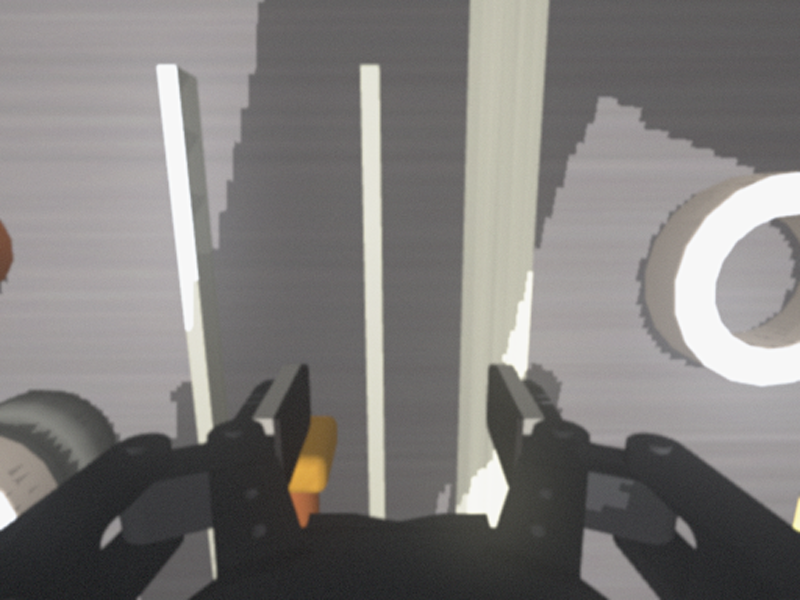

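```bash
python3 - <<'E'
from h import *
from cell import bot
def bx():
    p=bot.read_position(); c,s=np.cos(b[2]),np.sin(b[2]); d=p-np.array([b[0],b[1],0]); return np.array([c*d[0]+s*d[1],-s*d[0]+c*d[1],p[2]])
bot.move_linear(W(-.088,.034,.0185),speed=.05); print(bx(),bot.read_ft_force())
bot.move_linear(W(-.088,.034,.060),speed=.04); print(bx(),bot.read_ft_force())
bot.move_linear(W(-.088,.034,.20),speed=.15)
pos,q=bot.read_position(),bot.read_tool_rot()
im=bot.camera("wrist"); np.savez("w7.npz",pos=pos,q=q); cv2.imwrite("pics/w7.png",im[:,:,::-1])
cv2.imwrite("pics/w7b.png",cv2.resize(im[:,:,::-1],(800,600),interpolation=cv2.INTER_CUBIC))
im=bot.camera("scene"); cv2.imwrite("pics/s7.png",cv2.resize(im[110:290,120:360,::-1],(800,600),interpolation=cv2.INTER_CUBIC)); print(bot.read_clock(),bot.read_ft_force())
E
```

```text
[-0.0862  0.0348  0.0193] [2.9054 2.5985 5.9748]
[-0.0883  0.0341  0.0597] [ 0.4577  0.3465 -0.0923]
15.6917 [ 0.346  -0.5471 -0.8187]
```

View pics/w7b.png

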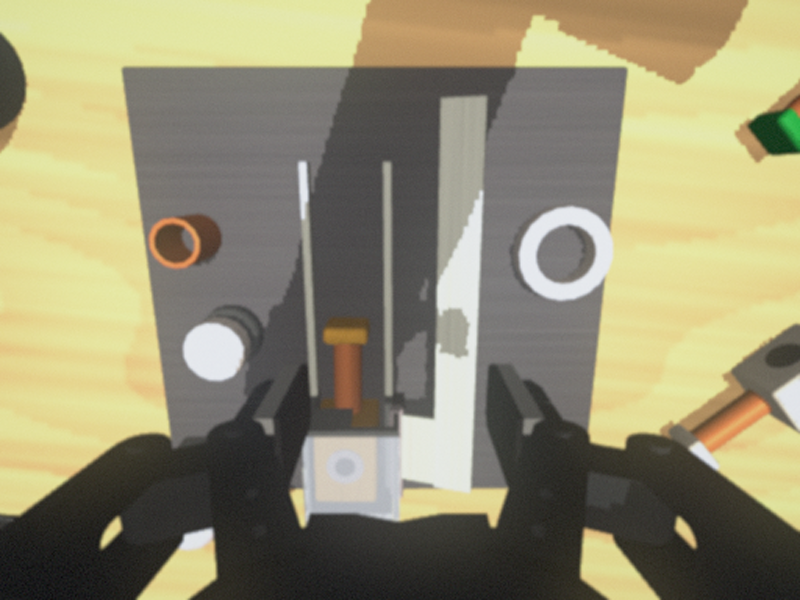

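View pics/s7.png

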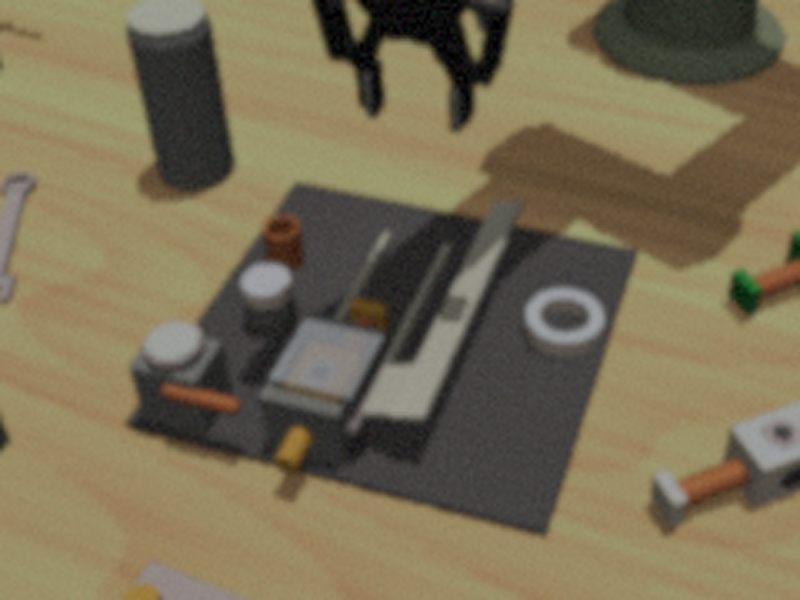

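```bash
python3 - <<'E'
import cv2,numpy as np
a=cv2.imread("pics/w7.png")
A=cv2.resize(a[195:295,180:310],(780,600),interpolation=cv2.INTER_CUBIC); A=np.clip(A*1.4,0,255).astype(np.uint8);cv2.imwrite("pics/w7y.png",A)
E
```

```text
(no output)
```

View pics/w7y.png

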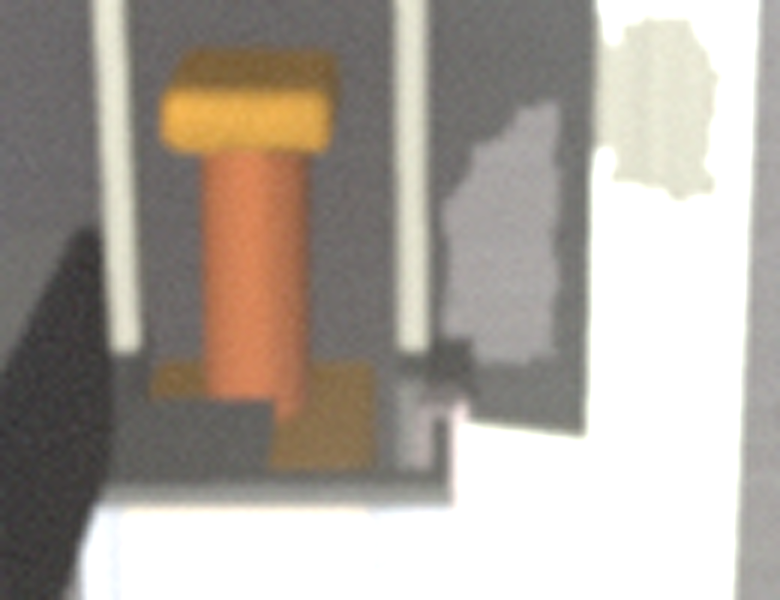

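```bash
python3 - <<'E'
from h import *
from cell import bot
c=bot.calibration("wrist"); K=c["mtx"]; w=np.load("w7.npz"); E=wristE(w["pos"],w["q"],c["hand_eye"])
y=lambda u,v:np.array((u/6+180-.4,v/6+195-.4))
def solve(px,zz,half):
    g=lambda v:(proj(b2w(np.c_[[v[0],v[0]],[v[1]-half,v[1]+half],[zz,zz]],b),K,E)-px).ravel()
    s=least_squares(g,[-.05,0]); return s.x,s.fun
print("nut",solve(np.array([y(162,88),y(333,88)]),.043,.015))
print("guide far ends x=0",solve(np.array([y(125,352),y(412,352)]),.022,.0275))
z=lambda u,v:np.array((u/1.5625-.2,v/1.5625-.2))
print("guide near ends -165",solve(np.array([z(304,162),z(387,162)]),.022,.0275))
E
```

```text
nut (array([-0.0587, -0.0007]), array([-0.2285,  0.0386,  0.2288, -0.0329]))
guide far ends x=0 (array([ 0.0009, -0.0005]), array([ 0.0447,  0.0787, -0.0448, -0.0807]))
guide near ends -165 (array([-0.1646,  0.0002]), array([-0.497 ,  0.0208,  0.498 ,  0.0003]))
```

```bash
python3 - <<'E'
from h import *
from cell import bot
c=bot.calibration("wrist"); K=c["mtx"]; w=np.load("w7.npz"); E=wristE(w["pos"],w["q"],c["hand_eye"])
def inv(px):
    return (np.array(px)/6+[180,195]-.4-0)
P=W
for x in(.004,.006,.008,.010):
    for z in(.008,.054): print(x,z,((proj(b2w([[x,-.022,z],[x,.022,z]],b),K,E)-[180,195]+.4)*6).round(0).tolist())
print("guide end",((proj(b2w([[0,-.0275,.022],[0,.0275,.022]],b),K,E)-[180,195]+.4)*6).round(0).tolist())
E
```

```text
0.004 0.008 [[168.0, 336.0], [388.0, 335.0]]
0.004 0.054 [[130.0, 448.0], [381.0, 448.0]]
0.006 0.008 [[168.0, 345.0], [388.0, 344.0]]
0.006 0.054 [[130.0, 459.0], [381.0, 458.0]]
0.008 0.008 [[168.0, 354.0], [388.0, 353.0]]
0.008 0.054 [[131.0, 469.0], [381.0, 468.0]]
0.01 0.008 [[169.0, 363.0], [388.0, 363.0]]
0.01 0.054 [[131.0, 479.0], [381.0, 478.0]]
guide end [[128.0, 348.0], [414.0, 347.0]]
```

```bash
python3 - <<'E'
from cell import bot
print(bot.read_ft_force(),bot.read_clock()); bot.close_job()
E
```

```text
[ 0.34603273 -0.54714186 -0.81874838] 15.6917
the job is handed in; nothing more can be done
```

The brass valve is home in the leak-test bay with the flap closed over its stub, and I handed the job in at 15.7 s on the robot's clock.

- **What I did:** One fingertip pressed the lift bar down until the flap stood open at about 0.7 rad. While it stayed down, the other fingertip pushed the nut along the lane until it would go no further. I then backed the fingers off with the bar still held, raised them slowly so the flap closed, and moved clear.
- **Home position:**
  - The push stopped dead: the fingers did not move as the push force rose to about 26 N.
  - In the last wrist picture the nut's rear face measured at bay x of about -58.7 mm (home is -58), and the body's rear edge at about +8 mm, as expected.
  - The stalled finger position put the nut at about -59.7 mm, 1 to 2 mm short. That is within the roughly 2 mm calibration error, so I took it as home.
- **Flap and surroundings:** The last pictures show the flap closed with the stub and nut sticking out under it. The coupling, flux jar, tape roll and the other bystanders in view look unmoved; I judged that by eye and did not measure it.
- **Robot at hand-in:** The arm was clear above the bay. The wrist force read about 1 N, which is only residual offset.

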